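# Push the disk cartridge through the gap to its mat

### The arm

A 6-joint arm with a two-finger parallel gripper is mounted at the origin on the work surface. World frame = base frame: x ahead of the robot, y to its left, z up, the work surface at z = 0. Lengths are in m, angles in rad, forces in N, time in s.
With the tool pointing down it reaches from about 0.375 to 0.825 m from the base axis. Payload 5.5 kg.
Tool frame: the origin (TCP) lies at the very end of the fingers, on their centre line; the grasp point (between the pads) lies 19 mm behind it; z points along the fingers, y is the line along which they close (so a half turn about z gives the same grasp; the last joint's range is limited). The gripper opens to 85 mm and grips with 20 to 120 N. Pads are 22 mm wide; open, the fingers measure 114 mm over their backs; the gripper's body (76 mm by 85 mm) begins 54 mm behind the grasp point. The pads swing forward as they close: fully open they stand 13 mm farther back than shut.
Start: joints at [1.339, 0.314, -0.047, 1.21, 0, 1.571], TCP at [0.138, 0.584, 0.231] pointing down, gripper open.
Joint ranges: [-2.67, 2.67], [-0.69, 1.73], [-1.03, 1.25], [-2.08, 2.16], [-1.42, 1.45], [-3.14, 3.14]. Speed limits (rad/s): [2.39, 2.39, 3.01, 3.14, 3.14, 3.14].

### API

Orientations are given as a unit quaternion [w, x, y, z].
In Python, from plant import arm, eyes gives the robot as it stands. The module is installed in compiled form; this text tells all that it offers.
- The arm moves only by the tool carry_out, never from a script. Its argument "deltas" is a list of rows, each a list of 3 entries, a list of its own where there are three numbers: the shift along the tool's x, y, z normalised to -1 to 1, where 1 is 3 cm, then the turn, a rotation vector about the tool's x, y, z normalised to -1 to 1, where 1 is 0.08 rad, then the opening, from -1 (shut) to 1 (fully open), so that 0 is half open. A call has 1 to 20 rows; each row shifts and turns the commanded pose from where the row before left it, along the tool's axes as they then stand; what a row does not reach is not made up. A row lasts 1/8 s, in which the tool goes at most 62.5 mm and 10.7 degrees, less where a joint would pass 70% of its speed; a pose out of reach is approached as far as the arm can. A call with a number of a shift or a turn outside -1 to 1 is refused whole. A call with a gripper value outside its range is refused whole. The fingers move at their own pace and stop on an object; the grip force is fixed at half the most. Time passes only in rows, so rows that do not move let the fingers close. It gives the time, the measured TCP pose, the force, the opening and the grip force at its end, in the units of the state.
- arm.read_state(): the state, without advancing time (a new reading comes with each control period).
- eyes.get_image(name): name is "scene" or "top"; returns the picture (480x640x3 uint8, red, green, blue); there is no depth.
- eyes.get_calibration(name): a dict with "mtx" (3x3 intrinsics, pixels), "xyz" and "attitude" of the camera in the world. Camera axes: x right, y down, z forward; pixel columns grow to the right and rows downward; lengths in m; the calibration is good to about 2 mm. A picture is of the moment at which its call begins. get_calibration takes no time and is no camera call.
- arm.finish_job(): hands the job in; it is judged then, once.
The state is a dict: "time_s": time; "joint_pos": joint angles; "qd": joint speeds; "joint_torque": joint torques, N m; "tcp_pos": TCP position; "tool_rot": TCP orientation; "ft_force": force on the tool from outside, world axes, zero at the start; "ft_torque": the same for the moment, N m; "width": finger opening in m; "finger_force": force on a finger pad.
Only numpy, scipy, OpenCV 4.12 (cv2) and the standard library are available. Lean on these libraries where they do the work, as an engineer would, in place of code of your own. Each camera call takes 0.05 s, during which the arm holds its last target. There are 200 camera calls.

### The job

Gently push the red disk cartridge along the table, lengthwise through the narrow gap between the grey disk reader and the blue disk file, until it lies wholly on the green mat beyond and square with it. Only push it with the fingertips or the outside of the fingers: do not grip, lift, tip or knock it, and leave everything else on the table where it stands. Finish with the hand clear of everything.

Things in the scene. Friction and masses are not known exactly. Their poses are not given: they have to be found in the camera images.
- cartridge_center (a point): centre, half-way up, of the loose red disk cartridge: a flat plastic slab 135 mm long (x), 100 wide (y), 24 high, 0.2 to 0.4 kg, white label on top; a steel strip marks its +x end, which starts pointing roughly towards the gap. It slides on the table. This point is 12 mm above its underside; axes as cartridge.
- cartridge: the same cartridge, origin under its centre on its underside; x along its 135 mm length, y across its 100 mm width, z up. It starts 190 to 240 mm before the gap's middle (gate -x), up to 45 mm off its middle line, turned up to 0.45 rad.
- gate: two obstacles screwed to the table, 90 mm long (x -45 to 45), a gap 109 mm wide between, edges rounded 6 mm. Origin on the table in the middle of the gap; x along the passage towards the mat, y across, z up. At -y: grey disk reader, 150 mm across, 50 high. At +y: blue disk file, 110 across, 52 high. The table is bare and flat before, in and after the gap.
- mat: green mat with a white border, flush with the table (nothing to catch on), 180 mm along its x, 140 mm along its y. Origin at its centre on the table. It lies 200 to 220 mm beyond the gap's middle, within 8 mm of the gap's middle line, its x along the passage to within 0.06 rad.
- mug: bystander, to be left alone: white ceramic mug, 80 diameter, 95 high, origin under its centre (mm)
- cases: bystander, to be left alone: stack of six clear and grey disc cases, about 145 x 128 x 60 high, origin under its centre (mm)
- tape: bystander, to be left alone: yellow tape ring lying flat, 90 outer diameter, 25 high, origin under its centre (mm)
- diskette: bystander, to be left alone: flat black diskette, 94 x 90 x 5, origin under its centre (mm)
- marker: bystander, to be left alone: white marker pen with a blue cap standing on end, 18 diameter, 130 high, origin under its centre (mm)
- stapler: bystander, to be left alone: red and black stapler, 145 x 36 x 43 high, origin under its centre (mm)
Things that resemble listed ones, but are neither listed nor needed, are in the scene too. Of the things shaped like the cartridge, the red one is meant.

How it is judged:
On the way:
1. the cartridge is inside the gap, between the two obstacles, lying flat and lengthwise (x of cartridge_center in the frame of gate between -0.03 and 0.03 m and y of cartridge_center in the frame of gate between -0.01 and 0.01 m and angle between the x axis of cartridge and the x axis of gate, either way round below 0.15 rad and height (world z) of cartridge_center below 0.018 m), for 0.05 s.
At the end, for the whole second after the job is handed in: After passing through the gap the cartridge rests flat on the green mat, label up, its centre within 25 mm along and 22 mm across of the mat's centre and its length within 0.2 rad of the mat's; it is at rest (x of cartridge_center in the frame of mat between -0.025 and 0.025 m and y of cartridge_center in the frame of mat between -0.022 and 0.022 m and angle between the x axis of cartridge and the x axis of mat, either way round below 0.2 rad and angle between cartridge's own z axis and vertical below 0.05 rad and height (world z) of cartridge_center below 0.016 m and linear speed of cartridge below 0.01 m/s); the robot touches nothing.
It fails at once if the cartridge is lifted more than 8 mm off the table (height (world z) of cartridge_center above 0.02 m).
It fails at once if the cartridge is tipped (angle between cartridge's own z axis and vertical above 0.12 rad).
It fails at once if the cartridge is struck so that it goes faster than 0.4 m/s (linear speed of cartridge above 0.4 m/s).
It fails at once if a bystander is disturbed (moved over 15 mm) (distance of any of mug, cases, tape, diskette, marker, stapler from where it was at the start of the episode above 0.015 m).
It also fails if it takes over 72 s, if anything falls off the work surface, if the arm or the gripper's body presses on something with over 40 N, if the wrist force passes 120 N, or if a joint passes its speed limit or range.

## Working session

There is one attempt and no reset: what is moved stays moved. The work goes in short steps, Python scripts to look and compute and a tool call to move; the robot and the scene stay as the last step left them, time stands still between calls to the robot, and variables do not carry over. Pictures are saved under pics/ and viewed, at most 10 in all, crops included, and the job is handed in when it is done.

Besides the shell and the picture viewer there is one more tool, called after "Emit:" as name([rows], argument=value, ...), one row to a line, values as JSON. carry_out: Moves the arm, as the interface text tells. Scaled input: -1 to 1 covers 3 cm each way for a shift and 0.08 rad each way for a turn. Its arguments: {"type":"object","properties":{"deltas":{"type":"array","items":{"type":"array"}}},"required":["deltas"]}

```bash
mkdir -p pics
python3 - <<'E'
from plant import arm, eyes
import cv2
for n in("scene","top"):
    im=eyes.get_image(n); cv2.imwrite(f"pics/{n}0.png",im[:,:,::-1]); c=eyes.get_calibration(n); print(n,c)
s=arm.read_state(); print(s)
E
```

```text
scene {'mtx': array([[514.88926885,   0.        , 318.63766364],
       [  0.        , 514.88926885, 241.3547674 ],
       [  0.        ,   0.        ,   1.        ]]), 'xyz': array([1.58909555, 0.46005489, 0.98252408]), 'attitude': array([-0.22605683,  0.4644047 ,  0.77258827, -0.36923427])}
top {'mtx': array([[489.03765079,   0.        , 315.53094958],
       [  0.        , 489.03765079, 237.11336585],
       [  0.        ,   0.        ,   1.        ]]), 'xyz': array([ 0.39356984, -0.08813593,  1.72859929]), 'attitude': array([ 0.03033338, -0.70061163,  0.71210624, -0.03358468])}
{'time_s': 0.1, 'joint_pos': array([ 1.33904491e+00,  3.14155770e-01, -4.79917302e-02,  1.21020636e+00,
        1.25367587e-05,  1.57078006e+00]), 'qd': array([-0.00029567, -0.00086075, -0.00027682,  0.00156363,  0.00071917,
       -0.00132962]), 'joint_torque': array([ 5.99746018e-04, -5.40766883e+01,  3.40541410e+01,  1.12623425e-02,
       -2.08704785e-05, -4.73584905e-08]), 'tcp_pos': array([0.13768352, 0.58344367, 0.23051497]), 'tool_rot': array([-9.62708957e-05,  1.15608459e-01,  9.93294557e-01, -7.72818163e-04]), 'ft_force': array([-0.81217455, -0.02718314,  0.33240087]), 'ft_torque': array([-0.02188382, -0.02027252,  0.01049375]), 'finger_force': 0.0, 'width': 0.0852967440002715}
```

View pics/top0.png

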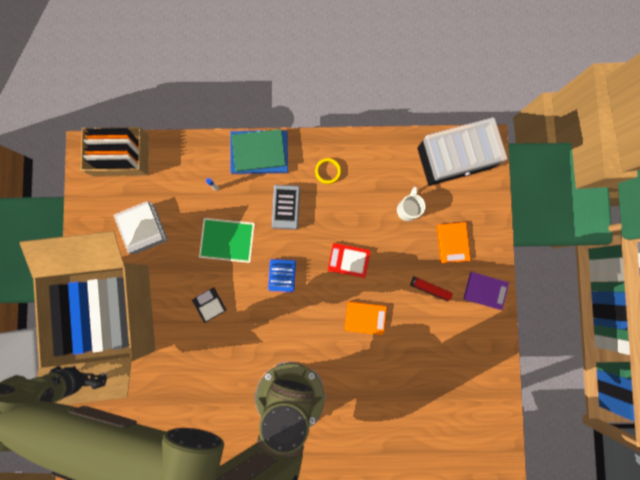

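View pics/scene0.png

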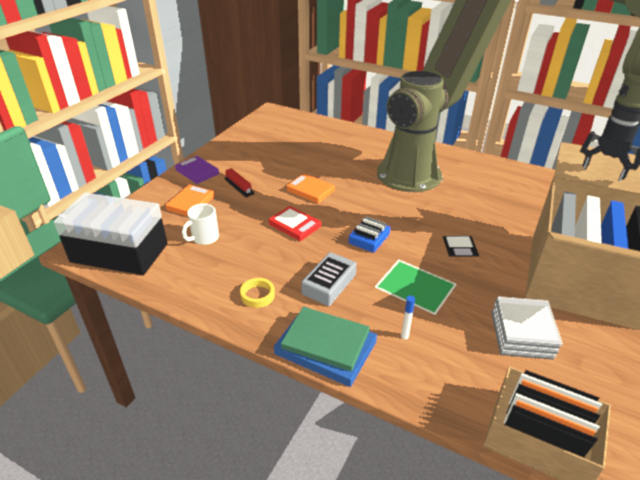

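The top view shows the red cartridge at (350,260), the grey reader at (286,206), the blue file at (282,275) and the mat at (227,240). The passage runs leftwards, which is about world +y. Lookalikes are orange slabs at (454,243) and (366,318) and a purple slab at (486,290). The one meant is the red slab with the white label at (350,260). I'll measure it and confirm with one crop.

```bash
cat > h.py <<'E'
from plant import arm, eyes
import cv2, numpy as np
from scipy.spatial.transform import Rotation as R
def cam(n):
    c=eyes.get_calibration(n); q=c["attitude"]; return c["mtx"],R.from_quat([q[1],q[2],q[3],q[0]]).as_matrix(),c["xyz"]
def cast(n,px,z):
    K,M,t=cam(n); px=np.atleast_2d(px).astype(float)
    d=(M@np.linalg.inv(K)@np.c_[px,np.ones(len(px))].T).T
    return t+d*((z-t[2])/d[:,2])[:,None]
def proj(n,p):
    K,M,t=cam(n); q=(K@M.T@(np.atleast_2d(p)-t).T).T; return q[:,:2]/q[:,2:]
def blob(mask,near):
    cs,_=cv2.findContours(mask.astype(np.uint8),cv2.RETR_EXTERNAL,cv2.CHAIN_APPROX_NONE)
    cs=[c for c in cs if cv2.contourArea(c)>40]
    return min(cs,key=lambda c:np.hypot(*(c[:,0].mean(0)-near)))
def rect(w):
    "centre, long-axis angle, long, short of min-area rectangle of world points"
    (c,s,a)=cv2.minAreaRect((w[:,:2]*1000).astype(np.float32)); a=np.radians(a)
    if s[0]<s[1]: s=s[::-1]; a+=np.pi/2
    return np.round(c,1),round((a+0)%np.pi,3),np.round(s,1)
def hsv(im): return [x.astype(int) for x in cv2.split(cv2.cvtColor(im,cv2.COLOR_RGB2HSV))]
E
python3 - <<'E'
from h import *
im=eyes.get_image("top"); H,S,V=hsv(im)
K,M,t=cam("top"); print(M.round(3)); print("base px",proj("top",[0,0,0]))
def show(n,m,near,z):
    c=blob(m,near); w=cast("top",c[:,0],z); print(n,rect(w),cv2.boundingRect(c))
show("red",((H<6)|(H>172))&(S>170)&(V>80),(350,260),.024)
show("mat",(H>45)&(H<80)&(S>120),(227,240),0)
show("blue",(H>100)&(H<125)&(S>130),(282,275),.052)
show("grey",(S<70)&(V>70)&(V<200),(286,206),.05)
cr=im[170:310,190:390]; cv2.imwrite("pics/crop1.png",cv2.resize(cr,(800,560),interpolation=cv2.INTER_CUBIC)[:,:,::-1])
E
```

```text
[[-0.016 -0.996  0.09 ]
 [-1.     0.016 -0.005]
 [ 0.004 -0.09  -0.996]]
base px [[289.90574458 396.5383491 ]]
red (array([ 466.3, -211.6]), np.float64(1.363), array([133.5,  99.5])) (328, 243, 42, 35)
mat (array([546.1, 219.1]), np.float64(1.452), array([164.7, 123.4])) (202, 221, 50, 39)
blue (array([415.8,  21.3]), np.float64(3.125), array([105.6,  85.4])) (269, 260, 26, 32)
grey (array([654.2,   5.9]), np.float64(3.078), array([151.9,  90.2])) (272, 185, 28, 44)
```

View pics/crop1.png

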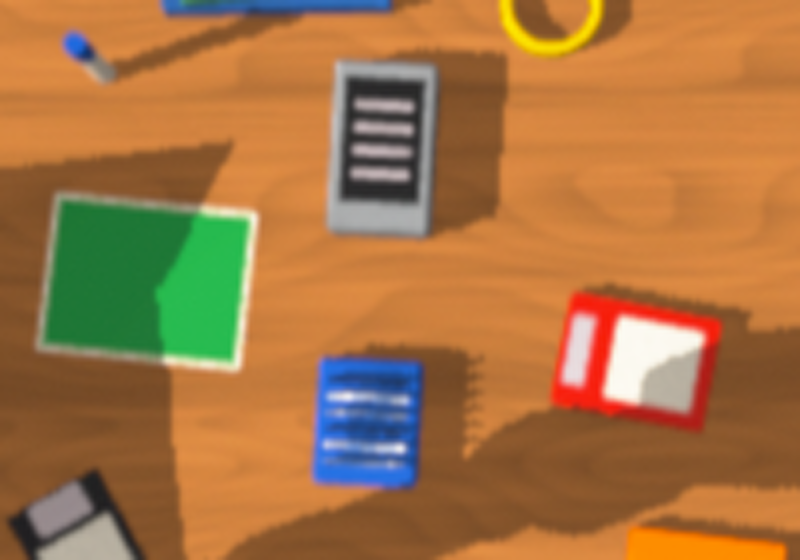

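The crop confirms the red slab with the steel strip at its left, mat-facing end at crop (578,350). The sizes also match: cartridge 133.5×99.5 mm, grey reader 152×90 mm, and reader-to-file centre distance 238.9 mm against an expected 239 mm.

- **Gate:** origin at about (0.525, 0.014), x-axis angle 1.506.
- **Cartridge in the gate frame:** (-229, +44) mm, -0.14 rad.
- **Plan:** first push sideways from the robot side with both fingertips to centre and square it. Then push straight from the rear.

Emit:
carry_out([
  [[-0.69,-0.665,0],[0,0,0],0.2],
  [[-0.69,-0.665,0],[0,0,0],0.2],
  [[-0.69,-0.665,0],[0,0,0],0.2],
  [[-0.69,-0.665,0],[0,0,0],0.2],
  [[-0.69,-0.665,0],[0,0,0],0.2],
  [[-0.69,-0.665,0],[0,0,0],0.2],
  [[-0.69,-0.665,0],[0,0,0],0.2],
  [[-0.69,-0.665,0],[0,0,0],0.2],
  [[-0.69,-0.665,0],[0,0,0],0.2],
  [[-0.69,-0.665,0],[0,0,0],0.2],
  [[-0.69,-0.665,0],[0,0,0],0.2],
  [[-0.69,-0.665,0],[0,0,0],0.2],
  [[-0.69,-0.665,0],[0,0,0],0.2],
  [[-0.69,-0.665,0],[0,0,0],0.2],
  [[-0.69,-0.665,0],[0,0,0],0.2],
  [[-0.69,-0.665,0],[0,0,0],0.2],
  [[-0.69,-0.665,0],[0,0,0],0.2],
  [[-0.69,-0.665,0],[0,0,0],0.2],
  [[-0.69,-0.665,0],[0,0,0],0.2],
  [[-0.69,-0.665,0],[0,0,0],0.2],
])

```text
time_s: 2.65
tcp_pos: [0.4494, 0.0996, 0.2311]
tool_rot: [-0.0, 0.116, 0.993, -0.0]
ft_force: [0.3, 0.0, -0.5]
width: 0.0512
finger_force: 0.0
```

```bash
cat >> h.py <<'E'
def pose():
    s=arm.read_state(); q=s["tool_rot"]; M=R.from_quat([q[1],q[2],q[3],q[0]]).as_matrix()
    return s,s["tcp_pos"],M,np.arctan2(M[1,1],M[0,1])
def go(x,y,z,psi=None):
    "units (of 30 mm, 0.08 rad) in tool axes to a world target"
    s,p,M,a=pose(); d=M.T@(np.array([x,y,z])-p)/.03
    print("at",p.round(4),"psi",a.round(3),"zaxis",M[:,2].round(3),"j",s["joint_pos"].round(2),"F",s["ft_force"].round(1),"w",round(s["width"],4),"t",s["time_s"])
    print("units xyz",d.round(2),"turn z",None if psi is None else round((a-psi)/.08,2))
E
python3 -c "
from h import *
go(.388,-.195,.2,1.363)"
```

```text
at [0.4494 0.0996 0.2311] psi 1.339 zaxis [-0. -0. -1.] j [ 0.22  0.05 -0.37  1.15  0.    0.45] F [ 0.3  0.  -0.5] w 0.0512 t 2.65
units xyz [ -0.27 -10.03   1.04] turn z -0.3
```

Emit:
carry_out([
  [[-0.02,-0.84,0.08],[0,0,-0.3],0.2],
  [[-0.02,-0.84,0.08],[0,0,0],0.2],
  [[-0.02,-0.84,0.08],[0,0,0],0.2],
  [[-0.02,-0.84,0.08],[0,0,0],0.2],
  [[-0.02,-0.84,0.08],[0,0,0],0.2],
  [[-0.02,-0.84,0.08],[0,0,0],0.2],
  [[-0.02,-0.84,0.08],[0,0,0],0.2],
  [[-0.02,-0.84,0.08],[0,0,0],0.2],
  [[-0.02,-0.84,0.08],[0,0,0],0.2],
  [[-0.02,-0.84,0.08],[0,0,0],0.2],
  [[-0.02,-0.84,0.08],[0,0,0],0.2],
  [[-0.02,-0.84,0.08],[0,0,0],0.2],
  [[0,0,0.8],[0,0,0],0.2],
  [[0,0,0.8],[0,0,0],0.2],
  [[0,0,0.8],[0,0,0],0.2],
  [[0,0,0.8],[0,0,0],0.2],
  [[0,0,0.8],[0,0,0],0.2],
  [[0,0,0.8],[0,0,0],0.2],
  [[0,0,0.8],[0,0,0],0.2],
  [[0,0,0],[0,0,0],0.2],
])

```text
time_s: 5.15
tcp_pos: [0.3914, -0.1958, 0.033]
tool_rot: [-0.002, 0.104, 0.995, 0.001]
ft_force: [-0.9, -1.1, -0.7]
width: 0.0512
finger_force: 0.0
```

```bash
python3 -c "
from h import *
go(.388,-.195,.012,1.363)
im=eyes.get_image('scene'); cv2.imwrite('pics/s2.png',cv2.resize(im[130:290,200:420],(800,582),interpolation=cv2.INTER_CUBIC)[:,:,::-1])"
```

```text
at [ 0.3914 -0.1958  0.033 ] psi 1.363 zaxis [-0.004  0.002 -1.   ] j [-0.46  0.2  -0.69  0.68  0.   -0.26] F [-0.9 -1.1 -0.7] w 0.0512 t 5.15
units xyz [0.11 0.   0.7 ] turn z 0.0
```

View pics/s2.png

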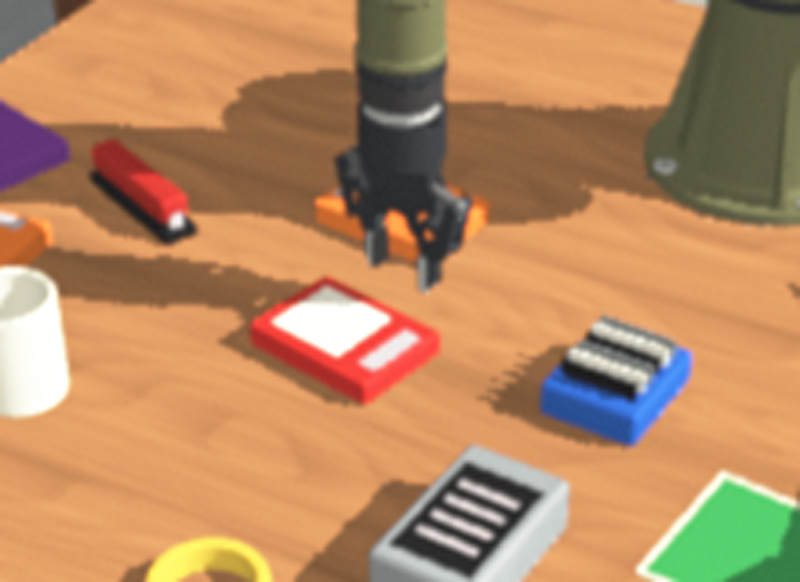

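The view shows both fingertips clear, at crop (375,255) and (430,285), between the red cartridge at (345,340) and the orange slab. Next: lower, then push sideways while squaring up.

Emit:
carry_out([
  [[0,0,0.25],[0,0,0],0.2],
  [[0,0,0.25],[0,0,0],0.2],
  [[0,0,0.25],[0,0,0],0.2],
  [[-0.17,0.02,0],[0,0,0],0.2],
  [[-0.17,0.02,0],[0,0,0],0.2],
  [[-0.12,0.02,0],[0,0,-0.15],0.2],
  [[-0.12,0.02,0],[0,0,-0.15],0.2],
  [[-0.12,0.01,0],[0,0,-0.15],0.2],
  [[-0.12,0.01,0],[0,0,-0.15],0.2],
  [[-0.12,0.01,0],[0,0,-0.15],0.2],
  [[-0.12,0.01,0],[0,0,-0.15],0.2],
  [[-0.12,0.01,0],[0,0,-0.15],0.2],
  [[-0.12,0,0],[0,0,-0.15],0.2],
  [[-0.12,0,0],[0,0,-0.15],0.2],
  [[-0.12,0,0],[0,0,-0.15],0.2],
  [[-0.12,0,0],[0,0,-0.15],0.2],
  [[-0.12,0,0],[0,0,-0.15],0.2],
  [[0,0,0],[0,0,0],0.2],
])

```text
time_s: 7.45
tcp_pos: [0.4475, -0.2012, 0.0122]
tool_rot: [0.001, 0.032, 0.999, 0.0]
ft_force: [0.0, 0.1, -1.1]
width: 0.0518
finger_force: 0.1
```

```bash
cat >> h.py <<'E'
G=np.array([525.,14.2]); GA=1.506
def gate(p,a=None):
    d=np.array(p)-G; u=np.array([np.cos(GA),np.sin(GA)]); return np.round([d@u,u[0]*d[1]-u[1]*d[0]],1), None if a is None else round(a-GA,3)
def cart(n="top",near=None,tag=None):
    im=eyes.get_image(n); H,S,V=hsv(im); m=((H<6)|(H>172))&(S>170)&(V>80)
    c=blob(m,near); w=cast(n,c[:,0],.024); r=rect(w); print("cart",r,"gate",gate(r[0],r[1]),cv2.boundingRect(c))
    if tag:
        x,y=map(int,near); cv2.imwrite(f"pics/{tag}.png",cv2.resize(im[max(0,y-60):y+60,x-80:x+80],(800,600),interpolation=cv2.INTER_CUBIC)[:,:,::-1])
E
python3 -c "
from h import *
go(.388,-.195,.012,1.506)
cart('top',(345,250),'t3')"
```

```text
at [ 0.4475 -0.2012  0.0122] psi 1.507 zaxis [ 0.001  0.    -1.   ] j [-0.42  0.31 -0.6   0.65  0.   -0.36] F [ 0.   0.1 -1.1] w 0.0518 t 7.45
units xyz [1.99 0.08 0.  ] turn z 0.02
cart (array([ 507.9, -206.6]), np.float64(1.545), array([132.8,  98.3])) gate (array([-221.4,    2.8]), np.float64(0.039)) (328, 234, 39, 29)
```

View pics/t3.png

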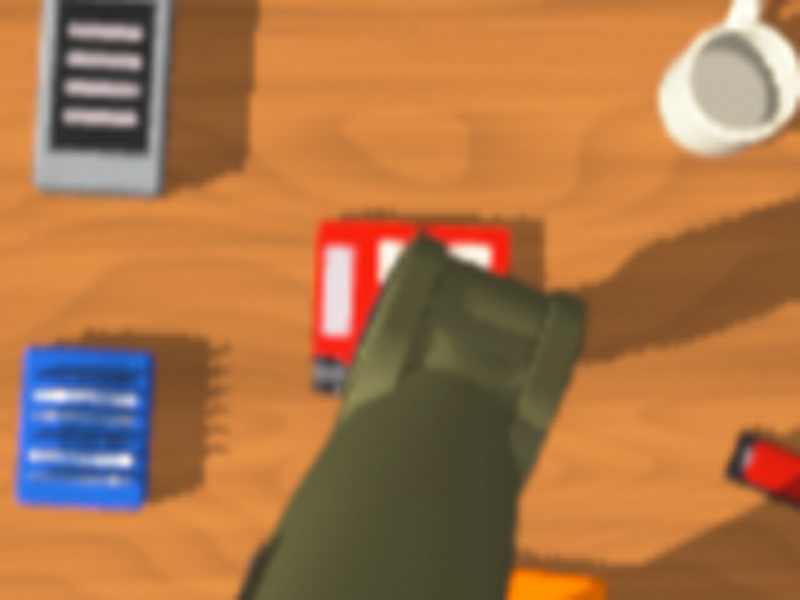

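The top edge and steel strip are visible at crop (320–508, 225), and the cartridge is nearly square with the gap. I'll back off, rise and turn the hand to get behind it.

Emit:
carry_out([
  [[0.4,0,0],[0,0,0],0.2],
  [[0.4,0,0],[0,0,0],0.2],
  [[0,0,-0.5],[0,0,0],0.2],
  [[0,0,-0.9],[0,0,1],0.2],
  [[0,0,-0.9],[0,0,1],0.2],
  [[0,0,-0.9],[0,0,1],0.2],
  [[0,0,-0.9],[0,0,1],0.2],
  [[0,0,0],[0,0,1],0.2],
  [[0,0,0],[0,0,1],0.2],
  [[0,0,0],[0,0,1],0.2],
  [[0,0,0],[0,0,1],0.2],
  [[0,0,0],[0,0,1],0.2],
  [[0,0,0],[0,0,1],0.2],
  [[0,0,0],[0,0,1],0.2],
  [[0,0,0],[0,0,1],0.2],
  [[0,0,0],[0,0,1],0.2],
  [[0,0,0],[0,0,1],0.2],
  [[0,0,0],[0,0,1],0.2],
  [[0,0,0],[0,0,1],0.2],
  [[0,0,0],[0,0,1],0.2],
])

```text
time_s: 10.0
tcp_pos: [0.423, -0.1998, 0.1363]
tool_rot: [0.001, 0.654, 0.756, 0.0]
ft_force: [-0.2, -0.3, -0.4]
width: 0.0511
finger_force: 0.0
```

```bash
python3 -c "
from h import *
go(.5046,-.315,.12,-.065)
cart('top',(345,250))"
```

```text
at [ 0.423  -0.1998  0.1363] psi 0.144 zaxis [ 0.002 -0.001 -1.   ] j [-0.44  0.13 -0.51  0.93  0.    0.99] F [-0.2 -0.3 -0.4] w 0.0511 t 10.0
units xyz [-4.19  2.14  0.55] turn z 2.62
cart (array([ 508. , -206.5]), np.float64(1.545), array([132.8,  98.2])) gate (array([-221.3,    2.7]), np.float64(0.039)) (328, 234, 39, 29)
```

Emit:
carry_out([
  [[-0.7,0.36,0],[0,0,0],0.2],
  [[-0.7,0.36,0],[0,0,0],0.2],
  [[-0.7,0.36,0],[0,0,0],0.2],
  [[-0.7,0.36,0],[0,0,0],0.2],
  [[-0.7,0.36,0],[0,0,0],0.2],
  [[-0.7,0.36,0],[0,0,0],0.2],
  [[0,0,0.5],[0,0,0.88],0.2],
  [[0,0,0.5],[0,0,0.88],0.2],
  [[0,0,0.5],[0,0,0.88],0.2],
  [[0,0,0],[0,0,0],0.2],
])

```text
time_s: 11.3
tcp_pos: [0.5045, -0.3144, 0.0897]
tool_rot: [-0.001, 0.729, 0.685, -0.0]
ft_force: [0.7, -0.2, -0.1]
width: 0.0515
finger_force: 0.0
```

```bash
python3 -c "
from h import *
go(.5046,-.305,.01,-.065)
cart('top',(345,250),'t4')"
```

```text
at [ 0.5045 -0.3144  0.0897] psi -0.063 zaxis [-0.001  0.001 -1.   ] j [-0.56  0.4  -0.27  0.91  0.    1.08] F [ 0.7 -0.2 -0.1] w 0.0515 t 11.3
units xyz [ 0.31 -0.01  2.66] turn z 0.03
cart (array([ 506.9, -206.7]), np.float64(1.509), array([133. ,  98.7])) gate (array([-221.6,    3.8]), np.float64(0.003)) (328, 234, 39, 30)
```

View pics/t4.png

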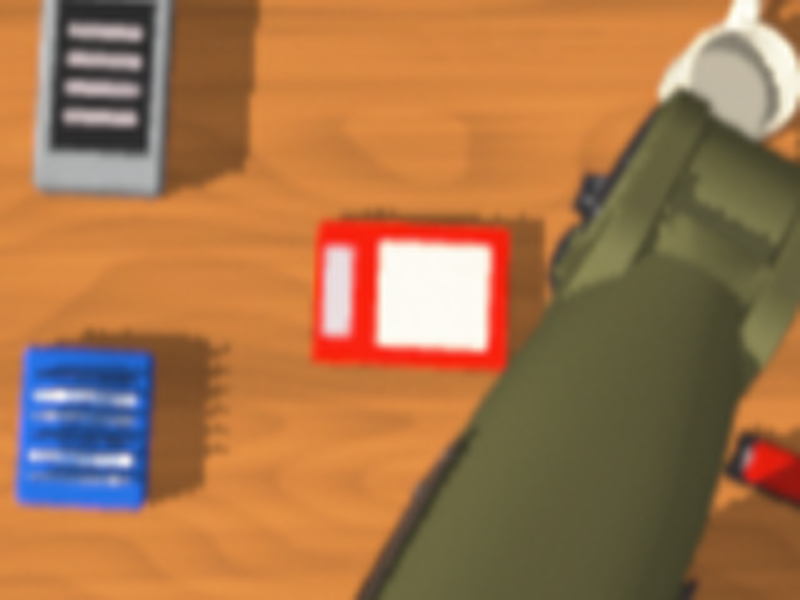

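The cartridge is fully visible at crop (315–510, 222–370), square with the gap at gate (-222, +3.8) mm, and the hand is clear behind it. Next: lower, push along the passage with a slight sideways drift, and stop just before the gap.

Emit:
carry_out([
  [[0,-0.13,0.66],[0,0,0],0.2],
  [[0,0,0.66],[0,0,0],0.2],
  [[0,0,0.66],[0,0,0],0.2],
  [[0,0,0.66],[0,0,0],0.2],
  [[0.3,0,0],[0,0,0],0.2],
  [[0.3,0,0],[0,0,0],0.2],
  [[0.27,0,0],[0,0,0],0.2],
  [[0.27,0.01,0],[0,0,0],0.2],
  [[0.27,0.01,0],[0,0,0],0.2],
  [[0.27,0.01,0],[0,0,0],0.2],
  [[0.27,0.01,0],[0,0,0],0.2],
  [[0.27,0.01,0],[0,0,0],0.2],
  [[0.27,0.01,0],[0,0,0],0.2],
  [[0.27,0.01,0],[0,0,0],0.2],
  [[0.27,0.01,0],[0,0,0],0.2],
  [[0.27,0.01,0],[0,0,0],0.2],
  [[0.27,0.01,0],[0,0,0],0.2],
  [[0.27,0.01,0],[0,0,0],0.2],
  [[0.27,0.01,0],[0,0,0],0.2],
  [[0,0,0],[0,0,0],0.2],
])

```text
time_s: 13.85
tcp_pos: [0.5134, -0.1912, 0.0112]
tool_rot: [0.0, 0.729, 0.684, 0.0]
ft_force: [0.0, -1.8, 0.8]
width: 0.0511
finger_force: 0.8
```

```bash
python3 -c "
from h import *
go(.5046,-.305,.01,-.065)
cart('top',(315,245),'t5')"
```

```text
at [ 0.5134 -0.1912  0.0112] psi -0.064 zaxis [ 0.001  0.    -1.   ] j [-0.36  0.4  -0.47  0.7   0.    1.28] F [ 0.  -1.8  0.8] w 0.0511 t 13.85
units xyz [-3.8  -0.05  0.04] turn z 0.02
cart (array([516.5, -97.7]), np.float64(1.495), array([101.6, 101. ])) gate (array([-112.2,    1.2]), np.float64(-0.011)) (301, 232, 31, 29)
```

View pics/t5.png

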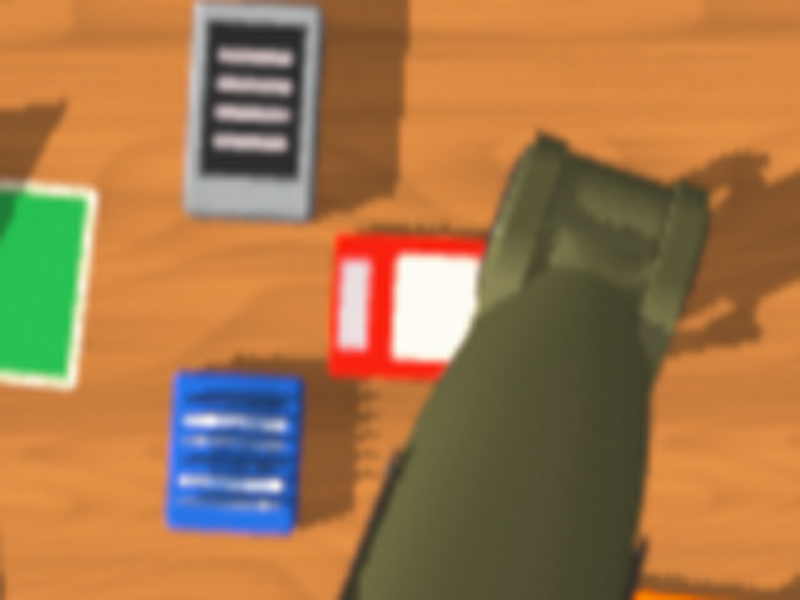

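The cartridge front is just before the gap (crop column 335, rows 235–377). I'll check the lateral fit with colour profiles across the gap and the cartridge.

Run:
```python
from h import *
im=eyes.get_image("top").astype(np.float32)
u=np.array([np.cos(GA),np.sin(GA)]); v=np.array([-u[1],u[0]])
def prof(x0,x1,ys,z):
    for y in ys:
        w=np.array([[*((G+x*u+y*v)/1000),z] for x in np.linspace(x0,x1,21)]); p=proj("top",w).astype(np.float32)
        print(int(y),cv2.remap(im,p[:,0].reshape(1,-1),p[:,1].reshape(1,-1),cv2.INTER_LINEAR)[0].mean(0).round().astype(int),end="; ")
    print()
print("grey gap edge");prof(-30,30,np.arange(-70,-36,2),.050)
print("grey far edge");prof(-30,30,np.arange(-216,-192,2),.050)
print("blue gap edge");prof(-30,30,np.arange(44,68,2),.052)
print("blue far edge");prof(-30,30,np.arange(154,176,2),.052)
print("cart -y");prof(-110,-75,np.arange(-60,-38,2),.024)
print("cart +y");prof(-110,-75,np.arange(40,62,2),.024)
print("cart front");
for x in range(-76,-50,2): prof(x,x+.01,[-20],.024)
```

```text
grey gap edge
-70 [178 180 180]; -68 [179 180 181]; -66 [179 180 181]; -64 [178 179 179]; -62 [174 176 176]; -60 [168 169 169]; -58 [159 158 156]; -56 [152 144 140]; -54 [153 132 119]; -52 [167 127 100]; -50 [185 127  84]; -48 [202 131  73]; -46 [213 135  68]; -44 [218 137  67]; -42 [220 138  66]; -40 [219 137  66]; -38 [215 135  65]; 
grey far edge
-216 [207 129  64]; -214 [196 122  61]; -212 [185 116  59]; -210 [175 113  64]; -208 [167 114  75]; -206 [160 122  97]; -204 [157 135 122]; -202 [162 152 146]; -200 [168 166 164]; -198 [173 173 173]; -196 [171 171 172]; -194 [159 160 161]; 
blue gap edge
44 [170 107  53]; 46 [158  99  51]; 48 [147  94  55]; 50 [133  88  67]; 52 [116  85  93]; 54 [ 94  85 127]; 56 [ 70  90 163]; 58 [ 51  97 191]; 60 [ 40 103 207]; 62 [ 36 103 207]; 64 [ 35  98 196]; 66 [ 34  89 177]; 
blue far edge
154 [ 43 117 230]; 156 [ 52 116 227]; 158 [ 73 116 218]; 160 [107 117 199]; 162 [146 121 168]; 164 [180 127 129]; 166 [204 133  96]; 168 [216 137  76]; 170 [221 139  69]; 172 [223 141  68]; 174 [223 141  68]; 
cart -y
-60 [201 125  61]; -58 [189 118  57]; -56 [173 106  52]; -54 [164  95  47]; -52 [170  82  41]; -50 [189  69  34]; -48 [217  55  26]; -46 [234  45  20]; -44 [245  38  16]; -42 [248  36  16]; -40 [249  39  21]; 
cart +y
40 [250  45  28]; 42 [250  39  21]; 44 [249  36  17]; 46 [247  40  17]; 48 [241  49  21]; 50 [228  65  30]; 52 [210  81  38]; 54 [190  97  47]; 56 [179 103  51]; 58 [173 107  53]; 60 [167 104  52]; 
cart front
-20 [234 221 224]; 
-20 [234 221 223]; 
-20 [235 216 218]; 
-20 [236 208 210]; 
-20 [240 177 178]; 
-20 [244 144 142]; 
-20 [245 110  99]; 
-20 [242  92  67]; 
-20 [235 100  55]; 
-20 [228 112  55]; 
-20 [220 126  61]; 
-20 [217 130  63]; 
-20 [215 133  64];
```

The profiles put the gap edges at gate y ≈ ±54.3 mm and the cartridge at -51 to +50 mm. It is centred to about 1 mm and square, so I push straight in.

Emit:
carry_out([
  [[0.28,0,0],[0,0,0],0.2],
  [[0.28,0,0],[0,0,0],0.2],
  [[0.28,0,0],[0,0,0],0.2],
  [[0.28,0,0],[0,0,0],0.2],
  [[0.28,0,0],[0,0,0],0.2],
  [[0.28,0,0],[0,0,0],0.2],
  [[0.28,0,0],[0,0,0],0.2],
  [[0.28,0,0],[0,0,0],0.2],
  [[0.28,0,0],[0,0,0],0.2],
  [[0.28,0,0],[0,0,0],0.2],
  [[0.28,0,0],[0,0,0],0.2],
  [[0.28,0,0],[0,0,0],0.2],
  [[0.28,0,0],[0,0,0],0.2],
  [[0.28,0,0],[0,0,0],0.2],
  [[0.28,0,0],[0,0,0],0.2],
  [[0,0,0],[0,0,0],0.2],
])

```text
time_s: 15.95
tcp_pos: [0.5209, -0.0648, 0.0107]
tool_rot: [-0.001, 0.729, 0.684, 0.0]
ft_force: [0.4, 0.2, -0.1]
width: 0.0512
finger_force: 0.0
```

```bash
python3 -c "
from h import *
go(.525,.0142,.01,-.065); print(gate(pose()[1][:2]*1000))
cart('top',(280,243),'t6')"
```

```text
at [ 0.5209 -0.0648  0.0107] psi -0.063 zaxis [-0.     0.001 -1.   ] j [-0.12  0.37 -0.52  0.68  0.    1.51] F [ 0.4  0.2 -0.1] w 0.0512 t 15.95
units xyz [ 2.64 -0.03  0.03] turn z 0.02
(array([-79.1,  -1. ]), None)
cart (array([527.1,  51.6]), np.float64(3.052), array([101.2,  56.4])) gate (array([37.5,  0.3]), np.float64(1.546)) (265, 230, 18, 29)
```

View pics/t6.png

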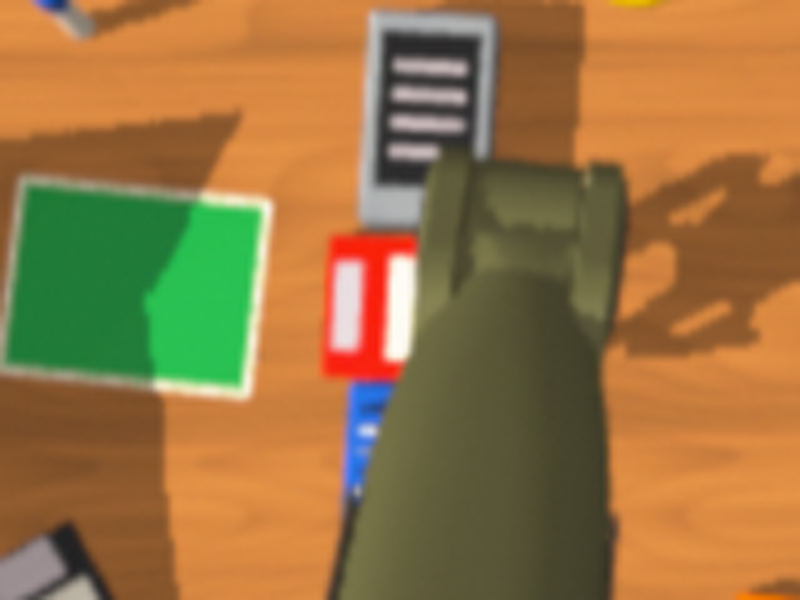

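The cartridge is inside the gap (red at crop 325–415 × 235–378), centred between the reader and the file, with no side force. I continue straight until its rear clears the gap.

Emit:
carry_out([
  [[0.28,0,0],[0,0,0],0.2],
  [[0.28,0,0],[0,0,0],0.2],
  [[0.28,0,0],[0,0,0],0.2],
  [[0.28,0,0],[0,0,0],0.2],
  [[0.28,0,0],[0,0,0],0.2],
  [[0.28,0,0],[0,0,0],0.2],
  [[0.28,0,0],[0,0,0],0.2],
  [[0.28,0,0],[0,0,0],0.2],
  [[0.28,0,0],[0,0,0],0.2],
  [[0.28,0,0],[0,0,0],0.2],
  [[0.28,0,0],[0,0,0],0.2],
  [[0.28,0,0],[0,0,0],0.2],
  [[0.28,0,0],[0,0,0],0.2],
  [[0.28,0,0],[0,0,0],0.2],
  [[0,0,0],[0,0,0],0.2],
])

```text
time_s: 17.88
tcp_pos: [0.5286, 0.0524, 0.0109]
tool_rot: [-0.0, 0.729, 0.684, 0.0]
ft_force: [1.1, -0.5, 0.3]
width: 0.0513
finger_force: 0.0
```

```bash
python3 -c "
from h import *
go(.525,.0142,.01,-.065); print(gate(pose()[1][:2]*1000))
cart('top',(245,240),'t7')"
```

```text
at [0.5286 0.0524 0.0109] psi -0.063 zaxis [ 0.     0.001 -1.   ] j [ 0.1   0.38 -0.51  0.69  0.    1.73] F [ 1.1 -0.5  0.3] w 0.0513 t 17.875
units xyz [-1.28 -0.04  0.03] turn z 0.02
(array([38.4, -1.2]), None)
cart (array([ 360.4, -500.5]), np.float64(1.149), array([135. ,  31.1])) gate (array([-524.3,  130.9]), np.float64(-0.357)) (414, 278, 38, 23)
```

View pics/t7.png

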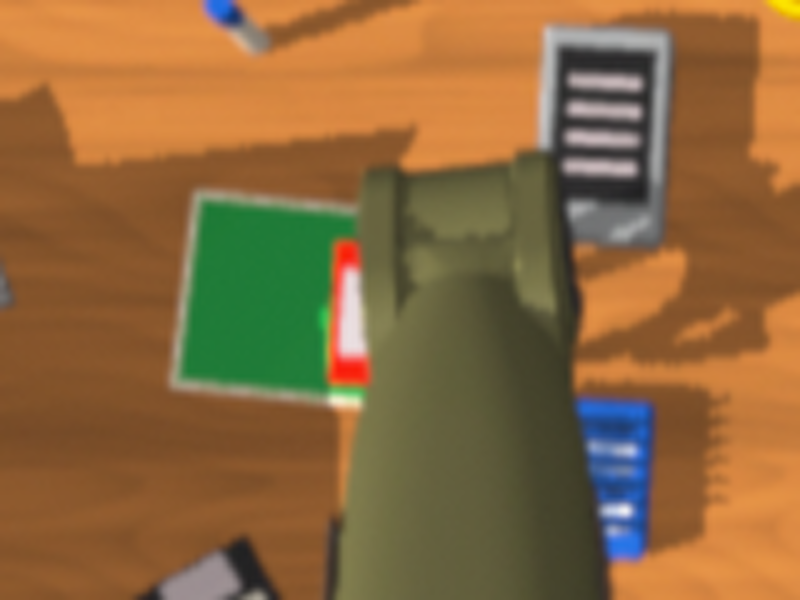

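The cartridge has cleared the gap, with its front over the mat (red at crop 330–370 × 240–383). The last stretch turns slightly to match the mat.

Emit:
carry_out([
  [[0.27,0,0],[0,0,0.06],0.2],
  [[0.27,0,0],[0,0,0.06],0.2],
  [[0.27,0,0],[0,0,0.06],0.2],
  [[0.27,0,0],[0,0,0.06],0.2],
  [[0.27,0,0],[0,0,0.06],0.2],
  [[0.27,0,0],[0,0,0.06],0.2],
  [[0.27,0,0],[0,0,0.06],0.2],
  [[0.27,0,0],[0,0,0.06],0.2],
  [[0.27,0,0],[0,0,0.06],0.2],
  [[0.27,0,0],[0,0,0.06],0.2],
  [[0.2,0,0],[0,0,0.06],0.2],
  [[0.1,0,0],[0,0,0],0.2],
  [[0,0,0],[0,0,0],0.2],
])

```text
time_s: 19.55
tcp_pos: [0.5364, 0.1417, 0.0107]
tool_rot: [-0.0, 0.747, 0.665, 0.0]
ft_force: [0.1, -2.4, 1.7]
width: 0.0513
finger_force: 1.0
```

Emit:
carry_out([
  [[-0.2,0,0],[0,0,0],0.2],
  [[-0.3,0,0],[0,0,0],0.2],
  [[0,0,-0.5],[0,0,0],0.2],
  [[0,0,-1],[0,0,0],0.2],
  [[0,0,-1],[0,0,0],0.2],
  [[0,0,-1],[0,0,0],0.2],
  [[-1,0,-1],[0,0,0],0.2],
  [[-1,0,-1],[0,0,0],0.2],
  [[-1,0,0],[0,0,0],0.2],
  [[-1,0,0],[0,0,0],0.2],
  [[-1,0,0],[0,0,0],0.2],
  [[-1,0,0],[0,0,0],0.2],
  [[-1,0,0],[0,0,0],0.2],
  [[-1,0,0],[0,0,0],0.2],
  [[0,0,0],[0,0,0],0.2],
])

```text
time_s: 21.42
tcp_pos: [0.5066, -0.1137, 0.1768]
tool_rot: [0.0, 0.748, 0.663, 0.0]
ft_force: [-0.5, 0.1, 0.6]
width: 0.051
finger_force: 0.0
```

```bash
python3 -c "
from h import *
go(.525,.0142,.01,-.065)
cart('top',(227,240),'t8'); print('mat gate',gate([546.1,219.1],1.452))"
```

```text
at [ 0.5066 -0.1137  0.1768] psi -0.12 zaxis [ 0.001  0.    -1.   ] j [-0.22  0.19 -0.33  1.05  0.    1.47] F [-0.5  0.1  0.6] w 0.051 t 21.425
units xyz [4.3  0.09 5.56] turn z -0.69
cart (array([542.6, 217.6]), np.float64(1.464), array([131.2,  95.8])) gate (array([204.1,  -4.4]), np.float64(-0.042)) (206, 225, 40, 30)
mat gate (array([205.8,  -7.8]), -0.054)
```

View pics/t8.png

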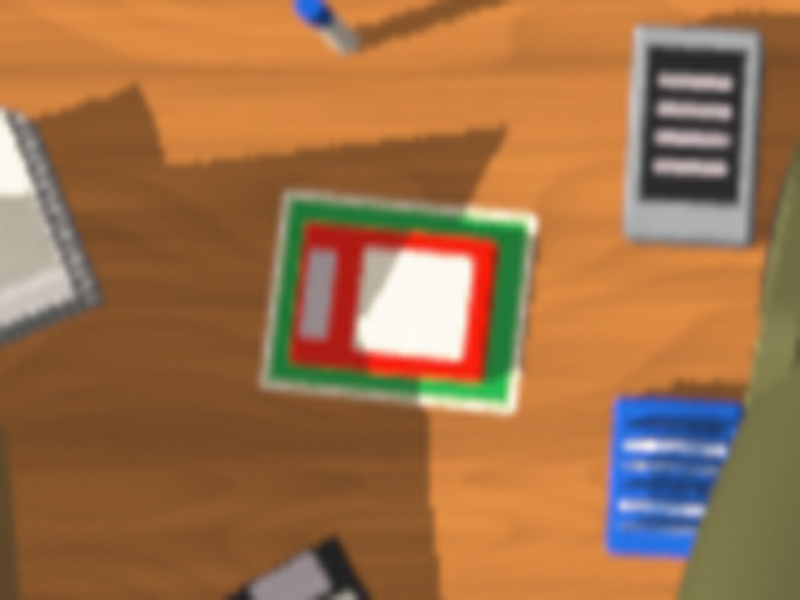

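The cartridge (crop 290–497 × 225–383) lies wholly within the mat's border. It is about 4 mm off centre and 0.01 rad off square, and the hand is clear. I'm handing in.

```bash
python3 -c "
from plant import arm
print(arm.finish_job())"
```

```text
the job is handed in; nothing more can be done
None
```

The red cartridge went lengthwise through the gap and lies wholly on the green mat, about 4 mm off centre and 0.01 rad off square by the last picture; the hand is clear and the job is handed in, but no verdict was returned.

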